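# Take the power injector out of the middle of the stack

## Task

We need the power injector from the middle of the stack of network units for an installation: lift the media converter off the top and put it aside, lay the injector flat and right way up in the kit tray, then put the converter back, right way up, lengthwise and centred on the switch that was at the bottom. Leave the switch where it stands, set things down rather than dropping them, and do not disturb the tester or the mug.

Things in the scene. Friction and masses are not known exactly. Their poses are not given: they have to be found in the camera images.
- switch: Desk network switch, the bottom of the stack: a flat grey painted steel box 180 (x) x 100 (y) x 32 mm high with a flat top and a row of ports on its -x end. About 0.8 kg, loose, standing on the desk. Origin: centre of its underside; z up, x along its length. Stack and tray stand on opposite sides of the desk's middle, either way round.
- injector: Power injector, middle of the stack, lying on the switch: black plastic brick 150 (x) x 58 (y) x 40 mm high with rounded edges, a mains inlet on one end. About 0.35 kg. Origin: centre of its underside, 32 mm above the desk at the start; x along its length, z up. Grip it across its 58 mm width. It starts within 6 mm and 0.1 rad of the switch's centre and direction.
- converter: Media converter, top of the stack: aluminium box 120 (x) x 56 (y) x 40 mm high, low fins running lengthwise on top. About 0.3 kg. Origin: centre of its underside, 72 mm above the desk at the start; x along its length, z up. Grip it across its 56 mm width, in its upper half: the injector below is 2 mm wider. The bare desk between stack and tray (at least 150 mm) is free to put it on.
- tray: Kit tray: an empty open white plastic tray, 230 (x) x 170 (y) x 40 mm high outside, walls and floor 5 mm thick, loose on the desk, about 0.6 kg. Origin: centre of its underside, so the inner floor is 5 mm above it; z up, x along its length.
- tester: Bystander: red handheld network tester lying on the desk beyond the work, 170 (x) x 85 (y) x 34 mm high. Origin: centre of its underside.
- mug: Bystander: blue ceramic mug, 82 mm across and 95 mm high, upright on the desk at the left. Origin: centre of its underside.
Not all that is in view belongs to the job. Of the things that look like the switch, the larger one is meant.

How it is judged:
By the outcome, as a careful person would: the job done as asked, in the order asked, and still so for the second after the job is handed in, with the robot touching nothing.
It also fails if it takes over 72 s, if anything falls off the work surface, if the arm or the gripper's body presses on something with over 40 N, if the wrist force passes 120 N, or if a joint passes its speed limit or range.

## Robot

A 6-joint arm with a two-finger parallel gripper is mounted at the origin on the work surface. World frame = base frame: x ahead of the robot, y to its left, z up, the work surface at z = 0. Lengths are in m, angles in rad, forces in N, time in s.
With the tool pointing down it reaches from about 0.275 to 1 m from the base axis. Payload 8.4 kg.
Tool frame: the origin (TCP) lies between the finger pads; the fingertips stand 22 mm ahead of it and the grasp point (between the pads) lies 3 mm ahead of it (manip.tip_reach is the distance from the TCP to the fingertips, in m); z points along the fingers, y is the line along which they close (so a half turn about z gives the same grasp; the last joint's range is limited). The gripper opens to 85 mm and grips with 20 to 120 N. Pads are 22 mm wide; open, the fingers measure 114 mm over their backs; the gripper's body (76 mm by 85 mm) begins 54 mm behind the grasp point. The pads swing forward as they close: fully open they stand 13 mm farther back than shut.
Start: joints at [1.32, 0.353, 1.633, -0, 1.155, -0.002], TCP at [0.154, 0.606, 0.253] pointing down, gripper open.
Joint ranges: [-2.63, 2.63], [-0.92, 2.1], [0.06, 2.66], [-1.3, 4.44], [0, 2.69], [-3.02, 3.02]. Speed limits (rad/s): [2.22, 2.22, 2.79, 3.14, 3.14, 3.14].

## Interface

Orientations are given as a rotation vector (axis times angle).
In Python, from plant import telemetry, get_image, calibration, workorder, models, manip gives the robot as it stands.
- The arm moves only by the shell command python3 -m inch 'ROWS' [FORCE]. ROWS is JSON, a list of rows, each an object with "delta_pos": the shift along the world's x, y, z in mm, a list of three; "twist": the turn, a rotation vector about the world's x, y, z in degrees, a list of three; "grip": the opening, from 0 (shut) to 1 (fully open). A call has 1 to 5 rows; each row is the pose to reach, as a shift and turn from the pose commanded when the call began; what a row does not reach only later rows make up. A row lasts 1/10 s, in which the tool goes at most 50 mm and 8.59 degrees, less where a joint would pass 70% of its speed; a pose out of reach is approached as far as the arm can. A call with a gripper value outside its range is refused whole. The fingers move at their own pace and stop on an object; FORCE is the grip in N (left out, the last holds). Time passes only in rows, so rows that repeat a pose let the fingers close. It gives the time, the measured TCP pose, the force, the opening and the grip force at its end, in the units of the state.
- telemetry.sense(): the state, without advancing time (a new reading comes with each control period).
- get_image(name): name is "scene" or "top" or "wrist"; returns (picture, depth): 400x640x3 uint8, red, green, blue; 400x640 float32, m along the optical axis (not along the pixel's ray), 0 where there is no reading.
- calibration(name): a dict with "intrinsics" (3x3 intrinsics, pixels), "dist_coeffs" ([k1, k2, p1, p2, k3] as OpenCV has them; the pictures are not rectified), "world_to_cam" (4x4, takes a point from world to camera coordinates). Camera axes: x right, y down, z forward; pixel columns grow to the right and rows downward; lengths in m; the calibration is good to about 2 mm. A picture is of the moment at which its call begins: read the wrist's pose just before it. calibration takes no time and is no camera call; for the wrist camera it gives the pose at the moment of the call.
- workorder.close_job(): hands the job in; it is judged then, once.
Trained networks look in the newest picture that a camera, given by its name, has taken for a name from the list of things; names that differ only in an ending like _2 or _b are one class to them, and where a whole thing is asked for, a point or a joint stands for the part that bears it (a point fixed in the world has none). Each returns a list of dicts, best first, with "p" (0 to 1); they miss things now and then, are a little off and sometimes report something else, mostly with a low value. They report only what shows in the picture. A call takes as long as a camera call. They do not tell look-alikes from the thing itself.
- models.recognise(camera, thing): "bbox" ([centre column, centre row, width, height] in pixels, round what is visible of it).
- models.silhouettes(camera, thing): "region" (400x640 bool, what is visible of it) and "bbox" ([centre column, centre row, width, height] in pixels, round what is visible of it).
- models.pinpoint(camera, thing): "xy" ([column, row] in pixels: a listed point, or the origin of a listed thing).
The state is a dict: "clock": time; "joint_pos": joint angles; "qvel": joint speeds; "joint_efforts": joint torques, N m; "tool_pos": TCP position; "tcp_rot": TCP orientation; "force": force on the tool from outside, world axes, zero at the start; "ft_torque": the same for the moment, N m; "width": opening from 0.0 (shut) to 1.0 (fully open); "gripper_force": force on a finger pad.
Only numpy, scipy, OpenCV 4.12 (cv2) and the standard library are available. Lean on these libraries where they do the work, as an engineer would, in place of code of your own. Each camera call takes 0.05 s, during which the arm holds its last target. There are 200 camera calls.

## Working session

There is one attempt and no reset: what is moved stays moved. The work goes in short steps, Python scripts to look and compute and a shell command to move; the robot and the scene stay as the last step left them, time stands still between calls to the robot, and variables do not carry over. Pictures are saved under pics/ and viewed, at most 10 in all, crops included, and the job is handed in when it is done.

```bash
mkdir -p pics; cat > h.py <<'E'
import numpy as np, cv2
from plant import telemetry, get_image, calibration, workorder, models, manip
def cloud(name, depth, cal=None):
    c=cal or calibration(name); K=np.array(c["intrinsics"]); d=np.array(c["dist_coeffs"]); T=np.linalg.inv(np.array(c["world_to_cam"]))
    v,u=np.mgrid[0:400,0:640]
    p=cv2.undistortPoints(np.stack([u.ravel(),v.ravel()],1).astype(np.float32)[:,None],K,d)[:,0].reshape(400,640,2)
    P=np.dstack([p*depth[...,None],depth])
    W=P@T[:3,:3].T+T[:3,3]
    W[depth<=0]=np.nan
    return W
def rect(W,mask,z0,z1):
    m=mask&(W[...,2]>z0)&(W[...,2]<z1)
    p=W[m]
    if len(p)<20: return None
    (c,s,a)=cv2.minAreaRect((p[:,:2]*1000).astype(np.float32))
    if s[0]<s[1]: s=(s[1],s[0]); a+=90
    a=(a+90)%180-90
    return np.round([*c,*s,a,np.median(p[:,2])*1000,len(p)],1)
E
python3 - <<'E'
from h import *
for n in ["top","scene"]:
    im,d=get_image(n); cv2.imwrite(f"pics/{n}0.png",im[...,::-1]); W=cloud(n,d); np.save(f"W{n}.npy",W)
    for t in ["switch","injector","converter","tray","tester","mug"]:
        for r in models.silhouettes(n,t)[:3]:
            z=W[r["region"]][:,2]
            print(n,t,round(r["p"],2),np.round(r["bbox"]),np.round(np.nanpercentile(z,[5,50,95])*1000), rect(W,r["region"],np.nanpercentile(z,90)-.008,1))
print(telemetry.sense())
E
```

```text
top switch 0.89 [299. 288.  50.  51.] [17. 24. 29.] [ 313.6  191.7  136.6   75.9  -45.7   24.6 1160. ]
top switch 0.88 [294. 209.  53.  68.] [27. 32. 37.] [541.5 202.3 179.1  99.2 -23.9  32.1 755. ]
top injector 0.8 [291. 208.  38.  58.] [56. 71. 76.] [539.  206.  149.   56.4 -25.4  72.1 152. ]
top converter 0.59 [294. 204.  36.  48.] [ 95. 108. 115.] [544.7 204.2 119.8  56.2 -25.2 109.5 696. ]
top tray 0.65 [452. 229.  81.  93.] [ 0.  6. 40.] [ 489.2 -241.1  231.9  173.4  -17.9   39.1  664. ]
top tester 0.57 [387. 129.  40.  64.] [24. 34. 39.] [ 777.1  -57.4  169.5   82.6  -14.5   34.6 1351. ]
top mug 0.92 [187. 253.  34.  34.] [ 0. 29. 96.] [400.7 500.8  80.9  80.4  65.9  93.5 180. ]
scene switch 0.78 [357. 244.  75.  39.] [ 6. 31. 35.] [545.2 204.5 178.3 101.7 -24.1  32.1 778. ]
scene switch 0.75 [417. 197.  47.  27.] [ 9. 24. 27.] [ 315.8  190.4  134.2   79.5  -45.7   24.1 1004. ]
scene injector 0.8 [358. 233.  56.  35.] [35. 63. 76.] [545.3 212.3 148.5  56.  -22.5  71.9 308. ]
scene tray 0.71 [286. 135.  82.  55.] [ 1.  5. 38.] [ 491.6 -239.   231.3  176.3  -18.    35.7  602. ]

[... 176 characters left out ...]
81.3 -87.5  93.1 336. ]
{'clock': 0.7, 'joint_pos': array([ 1.31963576e+00,  3.52972396e-01,  1.63342065e+00, -5.31959982e-06,
        1.15520689e+00, -2.39274477e-03]), 'qvel': array([-0.00131555, -0.0005964 ,  0.00023591,  0.00025168, -0.00060734,
       -0.0016872 ]), 'joint_efforts': array([-6.55683380e-06, -6.05008650e+01, -3.42395854e+01,  4.52770573e-04,
        6.39824502e-04, -2.85793345e-05]), 'tool_pos': array([0.1538757 , 0.60575092, 0.25328937]), 'tcp_rot': array([ 3.89752928e-01,  3.11731816e+00, -1.23233518e-05]), 'force': array([0.15705919, 0.39466013, 0.30433875]), 'ft_torque': array([ 0.04268252, -0.00111337,  0.00710653]), 'gripper_force': 0.0, 'width': 0.9994804753607223}
```

View pics/top0.png

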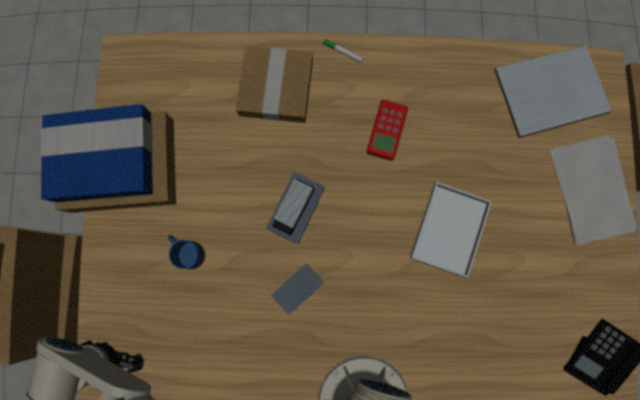

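View pics/scene0.png

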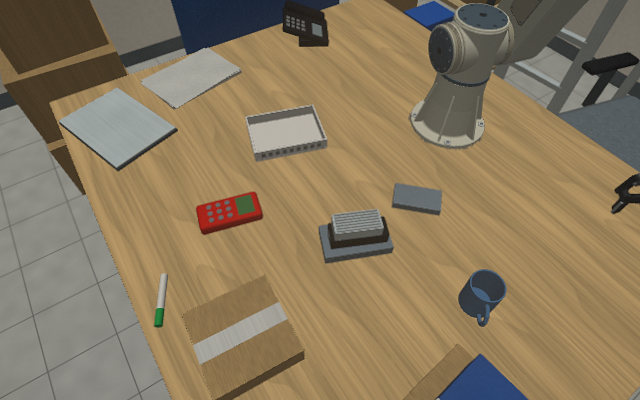

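The top view shows the stack at pixel (295,207), the tray at (452,229), a smaller look-alike switch at (298,288), the mug at (186,254) and the tester at (387,130). The scene view agrees: stack (358,235), tray (286,133), decoy (417,198). I'll move above the stack and refine with the wrist camera.

```bash
python3 -m inch '[{"delta_pos":[35,-36,5],"twist":[0,0,-2],"grip":1},{"delta_pos":[65,-67,10],"twist":[0,0,-4],"grip":1},{"delta_pos":[98,-100,15],"twist":[0,0,-6],"grip":1},{"delta_pos":[130,-133,20],"twist":[0,0,-8],"grip":1},{"delta_pos":[160,-165,25],"twist":[0,0,-11],"grip":1}]' 40
python3 -m inch '[{"delta_pos":[32,-33,5],"twist":[0,0,0],"grip":1},{"delta_pos":[65,-67,10],"twist":[0,0,0],"grip":1},{"delta_pos":[98,-100,15],"twist":[0,0,0],"grip":1},{"delta_pos":[130,-133,20],"twist":[0,0,0],"grip":1},{"delta_pos":[160,-165,25],"twist":[0,0,0],"grip":1}]'
python3 -m inch '[{"delta_pos":[30,-30,0],"twist":[0,0,0],"grip":1},{"delta_pos":[55,-55,0],"twist":[0,0,0],"grip":1},{"delta_pos":[70,-71,0],"twist":[0,0,0],"grip":1},{"delta_pos":[70,-71,0],"twist":[0,0,0],"grip":1},{"delta_pos":[70,-71,0],"twist":[0,0,0],"grip":1}]'
cat >> h.py <<'E'
def tool():
    from scipy.spatial.transform import Rotation as R
    s=telemetry.sense(); M=R.from_rotvec(s["tcp_rot"]).as_matrix()
    return np.round([*(s["tool_pos"]*1000),np.degrees(np.arctan2(M[1,1],M[0,1])),s["clock"],s["width"],s["gripper_force"]],1), M[:,2].round(3), s["force"].round(1)
def look(n,things,pic=None):
    print(tool()); c=calibration(n); im,d=get_image(n)
    if pic: cv2.imwrite(f"pics/{pic}.png",im[...,::-1])
    W=cloud(n,d,c)
    for t in things:
        for r in models.silhouettes(n,t)[:2]:
            z=W[r["region"]][:,2]; z=z[np.isfinite(z)]
            if len(z)<20: continue
            print(n,t,round(r["p"],2),np.round(r["bbox"]),np.round(np.percentile(z,[5,50,95])*1000), rect(W,r["region"],np.percentile(z,90)-.008,1))
    return im,d,W
E
python3 - <<'E'
from h import *
im,d,W=look("wrist",["converter","injector","switch"],"w1")
ok=np.ones(d.shape,bool)
for a,b in[(.104,.118),(.066,.078),(.028,.036)]: print(rect(W,ok,a,b))
E
```

```text
clock: 1.2
tool_pos: [0.315, 0.4393, 0.2787]
tcp_rot: [0.689, 3.065, 0.001]
force: [0.2, 0.4, -0.1]
width: 0.999
gripper_force: 0.0
clock: 1.7
tool_pos: [0.4751, 0.2741, 0.3038]
tcp_rot: [0.687, 3.065, 0.001]
force: [0.9, 1.2, -0.1]
width: 0.998
gripper_force: 0.0
clock: 2.2
tool_pos: [0.5437, 0.2046, 0.3031]
tcp_rot: [-0.688, -3.065, -0.0]
force: [-0.5, -1.0, -0.2]
width: 1.0
gripper_force: 0.0
(array([543.7, 204.6, 303.1,  64.7,   2.2,   1. ,   0. ]), array([-0.001,  0.   , -1.   ]), array([-0.5, -1. , -0.2]))
wrist converter 0.91 [327. 169.  60. 121.] [105. 106. 113.] [ 546.4  206.9  119.1   56.   -25.5  106.5 6606. ]
wrist injector 0.88 [329. 100.  60.  22.] [68. 72. 73.] [ 482.9  236.8   57.7   20.9   64.7   71.8 1196. ]
wrist switch 0.87 [322. 152.  92. 153.] [30. 32. 33.] [ 543.2  205.5  179.7  100.7  -23.6   31.8 4567. ]
wrist switch 0.71 [217.  24.  82.  46.] [14. 24. 26.] [ 344.3  163.2   75.    49.    44.3   24.2 2373. ]
[ 546.4  206.9  119.1   56.1  -25.5  106.5 6691. ]
[ 739.4  335.2  484.4  368.5  -13.3   71.7 1455. ]
[ 633.8  115.8  946.6  402.    81.6   32.2 8944. ]
```

View pics/w1.png

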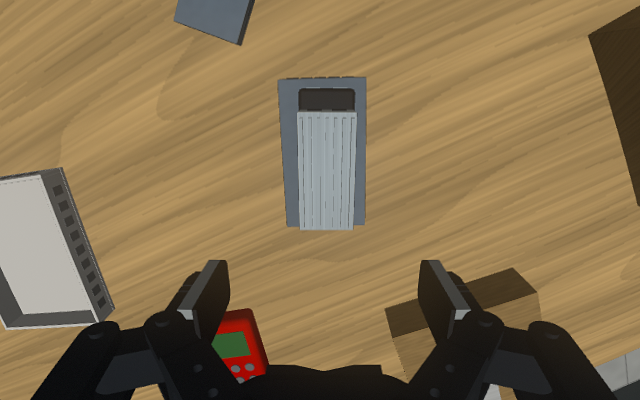

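The wrist view shows the converter at (327,169), with the injector's end at (329,100) and the switch beneath. The gripper is aligned, so I'll descend and grip.

```bash
python3 -m inch '[{"delta_pos":[2,1,-30],"twist":[0,0,0],"grip":1},{"delta_pos":[2,1,-70],"twist":[0,0,0],"grip":1},{"delta_pos":[2,1,-110],"twist":[0,0,0],"grip":1},{"delta_pos":[2,1,-140],"twist":[0,0,0],"grip":1},{"delta_pos":[2,1,-160],"twist":[0,0,0],"grip":1}]'
python3 -m inch '[{"delta_pos":[0,0,-15],"twist":[0,0,0],"grip":1},{"delta_pos":[0,0,-27],"twist":[0,0,0],"grip":1},{"delta_pos":[0,0,-36],"twist":[0,0,0],"grip":1},{"delta_pos":[0,0,-40],"twist":[0,0,0],"grip":1},{"delta_pos":[0,0,-40],"twist":[0,0,0],"grip":1}]'
python3 -m inch '[{"delta_pos":[0,0,0],"twist":[0,0,0],"grip":0.8},{"delta_pos":[0,0,0],"twist":[0,0,0],"grip":0.7},{"delta_pos":[0,0,0],"twist":[0,0,0],"grip":0.65},{"delta_pos":[0,0,0],"twist":[0,0,0],"grip":0.6},{"delta_pos":[0,0,0],"twist":[0,0,0],"grip":0.55}]' 40
python3 -m inch '[{"delta_pos":[0,0,0],"twist":[0,0,0],"grip":0.5},{"delta_pos":[0,0,0],"twist":[0,0,0],"grip":0.4},{"delta_pos":[0,0,0],"twist":[0,0,0],"grip":0.4},{"delta_pos":[0,0,0],"twist":[0,0,0],"grip":0.4},{"delta_pos":[0,0,0],"twist":[0,0,0],"grip":0.4}]' 40
```

```text
clock: 2.9
tool_pos: [0.5443, 0.2062, 0.141]
tcp_rot: [-0.684, -3.064, 0.002]
force: [0.2, 0.1, 1.0]
width: 1.0
gripper_force: 0.0
clock: 3.4
tool_pos: [0.5459, 0.2058, 0.1033]
tcp_rot: [-0.687, -3.066, -0.0]
force: [-0.0, -0.3, 0.2]
width: 0.999
gripper_force: 0.0
clock: 3.9
tool_pos: [0.5464, 0.2059, 0.1042]
tcp_rot: [0.687, 3.064, 0.001]
force: [-0.7, 0.0, 5.1]
width: 0.648
gripper_force: 43.0
clock: 4.4
tool_pos: [0.5464, 0.2059, 0.1042]
tcp_rot: [0.687, 3.064, 0.001]
force: [-0.9, -0.1, 6.6]
width: 0.646
gripper_force: 43.0
```

```bash
python3 -m inch '[{"delta_pos":[0,0,3],"twist":[0,0,0],"grip":0.4},{"delta_pos":[0,0,10],"twist":[0,0,0],"grip":0.4},{"delta_pos":[0,0,25],"twist":[0,0,0],"grip":0.4},{"delta_pos":[0,0,45],"twist":[0,0,0],"grip":0.4},{"delta_pos":[0,0,60],"twist":[0,0,0],"grip":0.4}]'
python3 -m inch '[{"delta_pos":[-3,-15,0],"twist":[0,0,0],"grip":0.4},{"delta_pos":[-8,-40,0],"twist":[0,0,0],"grip":0.4},{"delta_pos":[-14,-75,0],"twist":[0,0,0],"grip":0.4},{"delta_pos":[-20,-110,0],"twist":[0,0,0],"grip":0.4},{"delta_pos":[-26,-145,0],"twist":[0,0,0],"grip":0.4}]'
python3 -m inch '[{"delta_pos":[-5,-30,-15],"twist":[0,0,0],"grip":0.4},{"delta_pos":[-9,-50,-40],"twist":[0,0,0],"grip":0.4},{"delta_pos":[-10,-60,-70],"twist":[0,0,0],"grip":0.4},{"delta_pos":[-10,-60,-95],"twist":[0,0,0],"grip":0.4},{"delta_pos":[-10,-60,-110],"twist":[0,0,0],"grip":0.4}]'
python3 - <<'E'
from h import *
print(tool())
E
```

```text
clock: 4.9
tool_pos: [0.5463, 0.2059, 0.1653]
tcp_rot: [0.687, 3.065, 0.001]
force: [0.8, 0.2, -2.5]
width: 0.651
gripper_force: 42.8
clock: 5.4
tool_pos: [0.5187, 0.0589, 0.1631]
tcp_rot: [-0.686, -3.065, 0.001]
force: [1.0, -0.8, -1.3]
width: 0.648
gripper_force: 42.9
clock: 5.9
tool_pos: [0.5081, -0.0004, 0.0515]
tcp_rot: [-0.688, -3.063, 0.001]
force: [-0.2, 1.1, -1.7]
width: 0.645
gripper_force: 42.9
(array([ 5.081e+02, -4.000e-01,  5.150e+01,  6.470e+01,  5.900e+00,
        6.000e-01,  4.290e+01]), array([-0.003, -0.   , -1.   ]), array([-0.2,  1.1, -1.7]))
```

```bash
python3 -m inch '[{"delta_pos":[0,0,-8],"twist":[0,0,0],"grip":0.4},{"delta_pos":[0,0,-13],"twist":[0,0,0],"grip":0.4},{"delta_pos":[0,0,-16],"twist":[0,0,0],"grip":0.4},{"delta_pos":[0,0,-17],"twist":[0,0,0],"grip":0.4},{"delta_pos":[0,0,-18],"twist":[0,0,0],"grip":0.4}]'
python3 -m inch '[{"delta_pos":[0,0,-1],"twist":[0,0,0],"grip":0.4},{"delta_pos":[0,0,-2],"twist":[0,0,0],"grip":0.4},{"delta_pos":[0,0,-2.5],"twist":[0,0,0],"grip":0.4},{"delta_pos":[0,0,-3],"twist":[0,0,0],"grip":0.4},{"delta_pos":[0,0,-3],"twist":[0,0,0],"grip":0.4}]'
```

```text
clock: 6.4
tool_pos: [0.5103, 0.0008, 0.0358]
tcp_rot: [0.686, 3.065, 0.0]
force: [-0.0, 0.2, -1.4]
width: 0.645
gripper_force: 42.9
clock: 6.9
tool_pos: [0.5099, 0.0008, 0.0323]
tcp_rot: [-0.687, -3.066, 0.0]
force: [-0.4, -0.2, -1.3]
width: 0.646
gripper_force: 42.9
```

```bash
python3 -m inch '[{"delta_pos":[0,0,-0.5],"twist":[0,0,0],"grip":0.4},{"delta_pos":[0,0,-1],"twist":[0,0,0],"grip":0.4},{"delta_pos":[0,0,-1],"twist":[0,0,0],"grip":0.4}]'
python3 -m inch '[{"delta_pos":[0,0,-0.5],"twist":[0,0,0],"grip":0.4},{"delta_pos":[0,0,-0.5],"twist":[0,0,0],"grip":0.4}]'
```

```text
clock: 7.2
tool_pos: [0.5099, 0.0008, 0.0321]
tcp_rot: [0.687, 3.066, 0.0]
force: [-3.8, 0.3, 12.7]
width: 0.654
gripper_force: 44.8
clock: 7.4
tool_pos: [0.5099, 0.0008, 0.0321]
tcp_rot: [0.687, 3.066, 0.0]
force: [-6.8, -0.0, 20.6]
width: 0.648
gripper_force: 45.8
```

```bash
python3 -m inch '[{"delta_pos":[0,0,1.2],"twist":[0,0,0],"grip":0.65},{"delta_pos":[0,0,1.2],"twist":[0,0,0],"grip":0.75},{"delta_pos":[0,0,1.2],"twist":[0,0,0],"grip":0.9},{"delta_pos":[0,0,1.2],"twist":[0,0,0],"grip":1},{"delta_pos":[0,0,1.2],"twist":[0,0,0],"grip":1}]'
python3 -m inch '[{"delta_pos":[0,0,20],"twist":[0,0,0],"grip":1},{"delta_pos":[0,0,55],"twist":[0,0,0],"grip":1},{"delta_pos":[0,0,95],"twist":[0,0,0],"grip":1},{"delta_pos":[0,0,140],"twist":[0,0,0],"grip":1},{"delta_pos":[0,0,180],"twist":[0,0,0],"grip":1}]'
python3 -m inch '[{"delta_pos":[3,22,20],"twist":[0,0,0],"grip":1},{"delta_pos":[8,60,40],"twist":[0,0,0],"grip":1},{"delta_pos":[15,100,50],"twist":[0,0,0],"grip":1},{"delta_pos":[20,140,50],"twist":[0,0,0],"grip":1},{"delta_pos":[26,180,50],"twist":[0,0,0],"grip":1}]'
python3 -m inch '[{"delta_pos":[4,20,0],"twist":[0,0,0],"grip":1},{"delta_pos":[5,22,0],"twist":[0,0,0],"grip":1},{"delta_pos":[5,22,0],"twist":[0,0,0],"grip":1},{"delta_pos":[5,22,0],"twist":[0,0,0],"grip":1},{"delta_pos":[5,22,0],"twist":[0,0,0],"grip":1}]'
python3 - <<'E'
from h import *
im,d,W=look("wrist",["converter","injector","switch"],"w2")
look("top",["converter","injector","switch","tray"])
E
```

```text
clock: 7.9
tool_pos: [0.5099, 0.0008, 0.0318]
tcp_rot: [-0.687, -3.065, 0.0]
force: [0.2, -1.0, 0.3]
width: 1.001
gripper_force: 0.0
clock: 8.4
tool_pos: [0.5098, 0.0007, 0.2139]
tcp_rot: [0.687, 3.065, 0.0]
force: [0.3, 0.9, 0.8]
width: 0.998
gripper_force: 0.0
clock: 8.9
tool_pos: [0.536, 0.1823, 0.2625]
tcp_rot: [0.687, 3.065, 0.001]
force: [0.1, -0.3, -0.2]
width: 0.998
gripper_force: 0.0
clock: 9.4
tool_pos: [0.5408, 0.2016, 0.262]
tcp_rot: [-0.689, -3.065, 0.001]
force: [-0.5, -0.3, -0.2]
width: 1.0
gripper_force: 0.0
(array([540.8, 201.6, 262. ,  64.7,   9.4,   1. ,   0. ]), array([-0., -0., -1.]), array([-0.5, -0.3, -0.2]))
wrist converter 0.64 [157. 208.  74. 105.] [10. 35. 41.] [ 5.103e+02  2.300e+00  1.204e+02  5.610e+01 -2.460e+01  3.760e+01
  4.706e+03]
wrist injector 0.77 [333. 167.  69. 154.] [70. 72. 73.] [ 540.8  209.7  148.7   58.4  -25.6   71.9 9044. ]
wrist switch 0.91 [327. 160.  99. 167.] [30. 32. 33.] [ 543.4  205.5  179.9  100.7  -23.7   31.8 6053. ]
wrist switch 0.86 [204.  21.  90.  42.] [ 9. 24. 26.] [ 347.1  159.7   75.1   40.5   44.7   24.1 2259. ]
(array([540.9, 202.1, 262.1,  64.7,   9.6,   1. ,   0. ]), array([ 0.,  0., -1.]), array([-0.3,  0.1, -0.3]))
top converter 0.76 [369. 219.  37.  48.] [29. 36. 43.] [507.8  -1.2 120.   55.5 -25.5  37.8 566. ]
top injector 0.87 [291. 212.  35.  51.] [47. 72. 77.] [519.8 198.4 142.8  75.3 -50.   72.1 568. ]
top injector 0.39 [386. 130.  43.  61.] [27. 34. 40.] [ 777.8  -56.7  168.5   82.7  -13.6   34.5 1322. ]
top switch 0.92 [297. 216.  56.  51.] [24. 32. 37.] [540.1 198.5 178.2 107.4 -24.5  32.4 441. ]
top switch 0.6 [276. 296.   6.   5.] [ 19.  24. 706.] [311.4 221.7  89.   27.1 -52.8  25.2  42. ]
top tray 0.55 [453. 230.  84.  98.] [ 0.  6. 40.] [ 488.8 -242.7  231.3  174.4  -18.7   38.9  651. ]
```

View pics/w2.png

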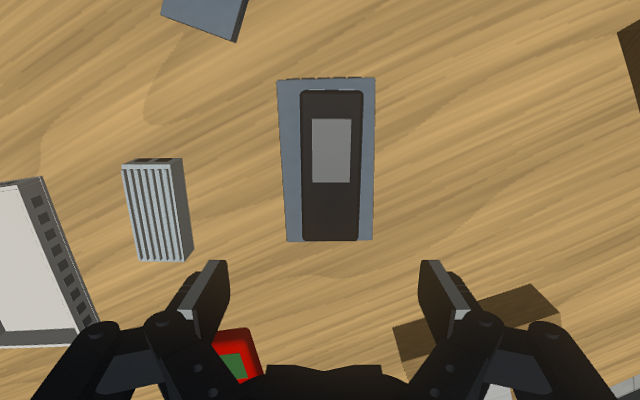

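The wrist view shows the converter upright on the desk at (157,208) and the injector bare on the switch at (333,167). Next I'll grip the injector.

```bash
python3 -m inch '[{"delta_pos":[0,4,-30],"twist":[0,0,0],"grip":1},{"delta_pos":[0,7,-70],"twist":[0,0,0],"grip":1},{"delta_pos":[0,7,-110],"twist":[0,0,0],"grip":1},{"delta_pos":[0,7,-140],"twist":[0,0,0],"grip":1},{"delta_pos":[0,7,-160],"twist":[0,0,0],"grip":1}]'
python3 -m inch '[{"delta_pos":[0,0,-15],"twist":[0,0,0],"grip":1},{"delta_pos":[0,0,-27],"twist":[0,0,0],"grip":1},{"delta_pos":[0,0,-37],"twist":[0,0,0],"grip":1},{"delta_pos":[0,0,-42],"twist":[0,0,0],"grip":1},{"delta_pos":[0,0,-42],"twist":[0,0,0],"grip":1}]'
python3 -m inch '[{"delta_pos":[0,0,0],"twist":[0,0,0],"grip":0.85},{"delta_pos":[0,0,0],"twist":[0,0,0],"grip":0.75},{"delta_pos":[0,0,0],"twist":[0,0,0],"grip":0.7},{"delta_pos":[0,0,0],"twist":[0,0,0],"grip":0.65},{"delta_pos":[0,0,0],"twist":[0,0,0],"grip":0.6}]' 40
python3 -m inch '[{"delta_pos":[0,0,0],"twist":[0,0,0],"grip":0.5},{"delta_pos":[0,0,0],"twist":[0,0,0],"grip":0.4},{"delta_pos":[0,0,0],"twist":[0,0,0],"grip":0.4},{"delta_pos":[0,0,0],"twist":[0,0,0],"grip":0.4}]' 40
```

```text
clock: 10.35
tool_pos: [0.5398, 0.2094, 0.0996]
tcp_rot: [-0.686, -3.064, 0.002]
force: [0.2, 0.5, -1.6]
width: 0.998
gripper_force: 0.0
clock: 10.85
tool_pos: [0.5409, 0.2097, 0.0598]
tcp_rot: [-0.687, -3.065, 0.0]
force: [-0.0, 0.5, -0.4]
width: 0.997
gripper_force: 0.0
clock: 11.35
tool_pos: [0.5411, 0.2098, 0.0607]
tcp_rot: [0.687, 3.065, 0.0]
force: [-1.9, -1.0, 6.0]
width: 0.67
gripper_force: 43.9
clock: 11.75
tool_pos: [0.5412, 0.2098, 0.0607]
tcp_rot: [0.687, 3.065, 0.0]
force: [-1.4, -1.8, 6.1]
width: 0.675
gripper_force: 43.9
```

```bash
python3 -m inch '[{"delta_pos":[0,0,3],"twist":[0,0,0],"grip":0.4},{"delta_pos":[0,0,10],"twist":[0,0,0],"grip":0.4},{"delta_pos":[0,0,28],"twist":[0,0,0],"grip":0.4},{"delta_pos":[0,0,55],"twist":[0,0,0],"grip":0.4},{"delta_pos":[0,0,80],"twist":[0,0,0],"grip":0.4}]'
python3 -m inch '[{"delta_pos":[-2,-15,8],"twist":[0,0,0],"grip":0.4},{"delta_pos":[-5,-45,10],"twist":[0,0,2],"grip":0.4},{"delta_pos":[-9,-85,10],"twist":[0,0,4],"grip":0.4},{"delta_pos":[-14,-125,10],"twist":[0,0,6],"grip":0.4},{"delta_pos":[-19,-165,10],"twist":[0,0,7],"grip":0.4}]'
python3 -m inch '[{"delta_pos":[-5,-40,0],"twist":[0,0,0],"grip":0.4},{"delta_pos":[-10,-80,0],"twist":[0,0,0],"grip":0.4},{"delta_pos":[-14,-120,0],"twist":[0,0,0],"grip":0.4},{"delta_pos":[-19,-160,0],"twist":[0,0,0],"grip":0.4},{"delta_pos":[-24,-200,0],"twist":[0,0,0],"grip":0.4}]'
python3 -m inch '[{"delta_pos":[-4,-35,0],"twist":[0,0,0],"grip":0.4},{"delta_pos":[-7,-65,0],"twist":[0,0,0],"grip":0.4},{"delta_pos":[-9,-86,0],"twist":[0,0,0],"grip":0.4},{"delta_pos":[-9,-86,0],"twist":[0,0,0],"grip":0.4},{"delta_pos":[-9,-86,0],"twist":[0,0,0],"grip":0.4}]'
python3 - <<'E'
from h import *
im,d,W=look("wrist",["injector","tray"],"w3")
look("top",["switch"])
E
```

```text
clock: 12.25
tool_pos: [0.5405, 0.2096, 0.1408]
tcp_rot: [-0.687, -3.065, 0.001]
force: [0.4, 0.8, -4.7]
width: 0.672
gripper_force: 44.2
clock: 12.75
tool_pos: [0.5205, 0.0427, 0.1495]
tcp_rot: [-0.495, -3.101, 0.001]
force: [0.5, -0.9, -4.7]
width: 0.674
gripper_force: 44.3
clock: 13.25
tool_pos: [0.4963, -0.1572, 0.1495]
tcp_rot: [-0.498, -3.101, -0.0]
force: [0.4, -0.2, -3.6]
width: 0.668
gripper_force: 44.3
clock: 13.75
tool_pos: [0.4877, -0.2415, 0.1494]
tcp_rot: [-0.501, -3.1, -0.001]
force: [-0.4, -0.3, -4.3]
width: 0.673
gripper_force: 44.5
(array([ 487.7, -241.5,  149.4,   71.7,   13.8,    0.7,   44.5]), array([-0.001,  0.001, -1.   ]), array([-0.4, -0.3, -4.3]))
wrist injector 0.94 [325. 238. 174. 275.] [159. 161. 162.] [ 4.7010e+02 -2.3500e+02  1.1150e+02  5.9600e+01 -1.8700e+01  1.6080e+02
  3.9607e+04]
wrist tray 0.75 [325. 184. 266. 296.] [ 4.  6. 40.] [ 488.3 -240.1  227.1  171.   -18.1   39.6 7277. ]
(array([ 488.4, -240.5,  149.7,   71.8,   13.9,    0.7,   44.5]), array([-0.001,  0.001, -1.   ]), array([ 0.6,  0.2, -5.3]))
top switch 0.91 [297. 288.  55.  52.] [17. 24. 29.] [ 313.6  191.9  136.9   75.3  -45.7   24.5 1191. ]
top switch 0.64 [296. 210.  56.  68.] [24. 32. 37.] [ 542.2  202.4  179.9  100.6  -24.2   32.2 1958. ]
```

View pics/w3.png

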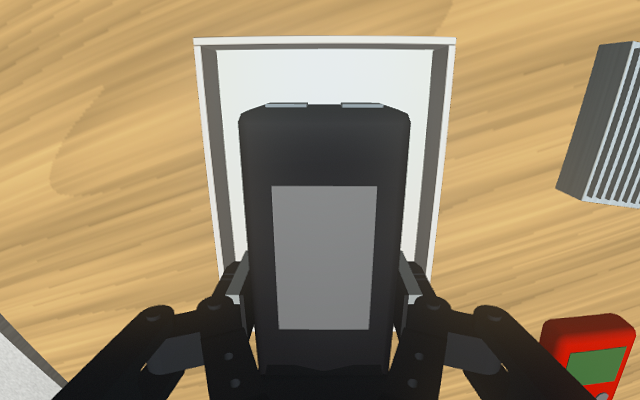

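The wrist view shows the injector at (325,238), centred and aligned over the tray at (325,184). I'll lower it in.

```bash
python3 -m inch '[{"delta_pos":[0,0,-15],"twist":[0,0,0],"grip":0.4},{"delta_pos":[0,0,-40],"twist":[0,0,0],"grip":0.4},{"delta_pos":[0,0,-70],"twist":[0,0,0],"grip":0.4},{"delta_pos":[0,0,-90],"twist":[0,0,0],"grip":0.4},{"delta_pos":[0,0,-103],"twist":[0,0,0],"grip":0.4}]'
python3 -m inch '[{"delta_pos":[0,0,-4],"twist":[0,0,0],"grip":0.4},{"delta_pos":[0,0,-7],"twist":[0,0,0],"grip":0.4},{"delta_pos":[0,0,-9],"twist":[0,0,0],"grip":0.4},{"delta_pos":[0,0,-10],"twist":[0,0,0],"grip":0.4},{"delta_pos":[0,0,-11],"twist":[0,0,0],"grip":0.4}]'
python3 -m inch '[{"delta_pos":[0,0,-1],"twist":[0,0,0],"grip":0.4},{"delta_pos":[0,0,-1.5],"twist":[0,0,0],"grip":0.4},{"delta_pos":[0,0,-1.5],"twist":[0,0,0],"grip":0.4}]'
```

```text
clock: 14.5
tool_pos: [0.4884, -0.2403, 0.0455]
tcp_rot: [-0.497, -3.1, -0.001]
force: [0.8, 0.3, -3.9]
width: 0.672
gripper_force: 44.4
clock: 15.0
tool_pos: [0.4893, -0.2415, 0.0366]
tcp_rot: [0.498, 3.101, -0.001]
force: [-0.0, -0.3, -4.1]
width: 0.67
gripper_force: 44.4
clock: 15.3
tool_pos: [0.4889, -0.2413, 0.0345]
tcp_rot: [0.498, 3.102, -0.0]
force: [-0.2, 0.5, -3.9]
width: 0.676
gripper_force: 44.4
```

```bash
python3 -m inch '[{"delta_pos":[0,0,-0.5],"twist":[0,0,0],"grip":0.4},{"delta_pos":[0,0,-0.7],"twist":[0,0,0],"grip":0.4},{"delta_pos":[0,0,-0.7],"twist":[0,0,0],"grip":0.4}]'
python3 -m inch '[{"delta_pos":[0,0,-0.5],"twist":[0,0,0],"grip":0.4},{"delta_pos":[0,0,-0.5],"twist":[0,0,0],"grip":0.4}]'
```

```text
clock: 15.6
tool_pos: [0.4889, -0.2412, 0.0338]
tcp_rot: [-0.498, -3.102, 0.0]
force: [-0.6, -0.4, -3.9]
width: 0.673
gripper_force: 44.4
clock: 15.8
tool_pos: [0.4889, -0.2413, 0.0337]
tcp_rot: [0.498, 3.102, -0.0]
force: [-3.3, 1.1, 3.8]
width: 0.67
gripper_force: 45.4
```

```bash
python3 -m inch '[{"delta_pos":[0,0,0.3],"twist":[0,0,0],"grip":0.68},{"delta_pos":[0,0,0.3],"twist":[0,0,0],"grip":0.78},{"delta_pos":[0,0,0.3],"twist":[0,0,0],"grip":0.9},{"delta_pos":[0,0,0.3],"twist":[0,0,0],"grip":1},{"delta_pos":[0,0,0.3],"twist":[0,0,0],"grip":1}]'
python3 -m inch '[{"delta_pos":[0,0,15],"twist":[0,0,0],"grip":1},{"delta_pos":[0,0,50],"twist":[0,0,0],"grip":1},{"delta_pos":[0,0,95],"twist":[0,0,0],"grip":1},{"delta_pos":[0,0,140],"twist":[0,0,0],"grip":1},{"delta_pos":[0,0,180],"twist":[0,0,0],"grip":1}]'
python3 -m inch '[{"delta_pos":[3,25,20],"twist":[0,0,0],"grip":1},{"delta_pos":[6,65,40],"twist":[0,0,-2],"grip":1},{"delta_pos":[10,110,50],"twist":[0,0,-4],"grip":1},{"delta_pos":[14,155,50],"twist":[0,0,-6],"grip":1},{"delta_pos":[18,200,50],"twist":[0,0,-7],"grip":1}]'
python3 -m inch '[{"delta_pos":[2,30,0],"twist":[0,0,0],"grip":1},{"delta_pos":[3,42,0],"twist":[0,0,0],"grip":1},{"delta_pos":[3,42,0],"twist":[0,0,0],"grip":1},{"delta_pos":[3,42,0],"twist":[0,0,0],"grip":1},{"delta_pos":[3,42,0],"twist":[0,0,0],"grip":1}]'
python3 - <<'E'
from h import *
im,d,W=look("wrist",["converter","switch","injector","tray"],"w4")
look("top",["injector","tray","switch"])
E
```

```text
clock: 16.3
tool_pos: [0.489, -0.2413, 0.0336]
tcp_rot: [0.498, 3.102, -0.0]
force: [-1.0, -0.0, -0.1]
width: 1.003
gripper_force: 0.0
clock: 16.8
tool_pos: [0.4889, -0.2412, 0.217]
tcp_rot: [0.498, 3.1, -0.001]
force: [0.6, 0.0, -0.1]
width: 0.999
gripper_force: 0.0
clock: 17.3
tool_pos: [0.5068, -0.0397, 0.2654]
tcp_rot: [0.689, 3.063, 0.0]
force: [-0.3, -0.1, 0.7]
width: 0.997
gripper_force: 0.0
clock: 17.8
tool_pos: [0.5098, -0.0005, 0.2637]
tcp_rot: [0.689, 3.065, -0.001]
force: [-0.5, -0.5, -0.0]
width: 1.002
gripper_force: 0.0
(array([ 5.098e+02, -5.000e-01,  2.637e+02,  6.470e+01,  1.780e+01,
        1.000e+00,  0.000e+00]), array([ 0., -0., -1.]), array([-0.5, -0.5, -0. ]))
wrist converter 0.8 [325. 160.  56. 112.] [33. 34. 41.] [ 5.097e+02  1.400e+00  1.189e+02  5.610e+01 -2.530e+01  3.460e+01
  5.612e+03]
wrist switch 0.75 [512. 107. 117. 177.] [18. 32. 33.] [  542.9   204.9   179.9   101.7   -23.5    31.8 15827. ]
wrist injector 0.9 [134. 231.  93. 130.] [16. 45. 46.] [ 489.3 -239.9  149.3   58.7  -18.9   45.1 5748. ]
wrist injector 0.25 [126. 226. 192. 195.] [ 4.  6. 40.] [ 505.6 -191.8  274.3  230.7   72.    39.2 3598. ]
wrist tray 0.96 [127. 225. 192. 200.] [ 4.  6. 40.] [ 505.8 -192.5  275.   230.8   71.8   39.3 3728. ]
(array([5.098e+02, 1.000e-01, 2.635e+02, 6.470e+01, 1.800e+01, 1.000e+00,
       0.000e+00]), array([-0., -0., -1.]), array([-0.4,  0.8, -0.3]))
top injector 0.96 [452. 231.  33.  60.] [13. 45. 50.] [ 488.5 -241.6  149.    58.1  -18.3   45.4  951. ]
top tray 0.73 [452. 229.  80.  97.] [ 0.  7. 41.] [ 502.2 -203.7  253.6  232.    71.9   39.3  464. ]
top tray 0.28 [186. 253.  39.  33.] [ 1. 30. 95.] [400.5 504.   87.4  80.9  87.4  93.5 178. ]
top switch 0.78 [297. 290.  52.  47.] [19. 24. 29.] [ 313.3  192.3  135.1   75.5  -45.7   24.7 1116. ]
top switch 0.56 [296. 209.  55.  69.] [26. 32. 37.] [ 542.3  202.5  179.5  100.2  -24.    32.2 1944. ]
```

View pics/w4.png

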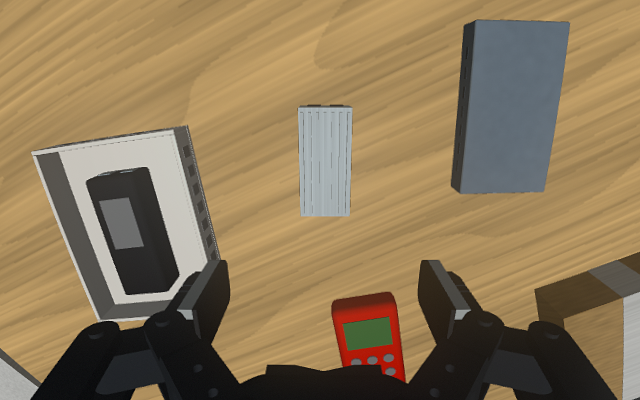

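The wrist view shows the injector lying flat in the tray (134,231), the converter at (325,160) and the bare switch at (512,107). I'll fetch the converter.

```bash
python3 -m inch '[{"delta_pos":[0,1,-30],"twist":[0,0,0],"grip":1},{"delta_pos":[0,1,-75],"twist":[0,0,0],"grip":1},{"delta_pos":[0,1,-120],"twist":[0,0,0],"grip":1},{"delta_pos":[0,1,-160],"twist":[0,0,0],"grip":1},{"delta_pos":[0,1,-185],"twist":[0,0,0],"grip":1}]'
python3 -m inch '[{"delta_pos":[0,0,-16],"twist":[0,0,0],"grip":1},{"delta_pos":[0,0,-30],"twist":[0,0,0],"grip":1},{"delta_pos":[0,0,-40],"twist":[0,0,0],"grip":1},{"delta_pos":[0,0,-45],"twist":[0,0,0],"grip":1},{"delta_pos":[0,0,-45],"twist":[0,0,0],"grip":1}]'
python3 -m inch '[{"delta_pos":[0,0,0],"twist":[0,0,0],"grip":0.8},{"delta_pos":[0,0,0],"twist":[0,0,0],"grip":0.7},{"delta_pos":[0,0,0],"twist":[0,0,0],"grip":0.65},{"delta_pos":[0,0,0],"twist":[0,0,0],"grip":0.6},{"delta_pos":[0,0,0],"twist":[0,0,0],"grip":0.55}]' 40
python3 -m inch '[{"delta_pos":[0,0,0],"twist":[0,0,0],"grip":0.5},{"delta_pos":[0,0,0],"twist":[0,0,0],"grip":0.4},{"delta_pos":[0,0,0],"twist":[0,0,0],"grip":0.4},{"delta_pos":[0,0,0],"twist":[0,0,0],"grip":0.4}]' 40
```

```text
clock: 18.75
tool_pos: [0.5084, 0.0018, 0.0759]
tcp_rot: [-0.686, -3.063, 0.001]
force: [-0.1, 0.6, -0.6]
width: 1.002
gripper_force: 0.0
clock: 19.25
tool_pos: [0.5099, 0.0018, 0.0334]
tcp_rot: [-0.687, -3.065, 0.0]
force: [-0.2, 0.5, 0.8]
width: 1.001
gripper_force: 0.0
clock: 19.75
tool_pos: [0.5104, 0.0017, 0.0345]
tcp_rot: [0.686, 3.064, 0.0]
force: [-1.1, -1.0, 8.3]
width: 0.647
gripper_force: 41.9
clock: 20.15
tool_pos: [0.5104, 0.0017, 0.0345]
tcp_rot: [0.686, 3.064, 0.0]
force: [-1.6, -0.3, 7.4]
width: 0.645
gripper_force: 41.9
```

```bash
python3 -m inch '[{"delta_pos":[0,0,3],"twist":[0,0,0],"grip":0.4},{"delta_pos":[0,0,10],"twist":[0,0,0],"grip":0.4},{"delta_pos":[0,0,28],"twist":[0,0,0],"grip":0.4},{"delta_pos":[0,0,55],"twist":[0,0,0],"grip":0.4},{"delta_pos":[0,0,80],"twist":[0,0,0],"grip":0.4}]'
python3 -m inch '[{"delta_pos":[2,12,8],"twist":[0,0,0],"grip":0.4},{"delta_pos":[6,40,10],"twist":[0,0,0.5],"grip":0.4},{"delta_pos":[12,78,10],"twist":[0,0,1],"grip":0.4},{"delta_pos":[19,118,10],"twist":[0,0,1.6],"grip":0.4},{"delta_pos":[26,155,10],"twist":[0,0,1.6],"grip":0.4}]'
python3 -m inch '[{"delta_pos":[5,30,0],"twist":[0,0,0],"grip":0.4},{"delta_pos":[8,44,0],"twist":[0,0,0],"grip":0.4},{"delta_pos":[8,48.5,0],"twist":[0,0,0],"grip":0.4},{"delta_pos":[8,48.5,0],"twist":[0,0,0],"grip":0.4},{"delta_pos":[8,48.5,0],"twist":[0,0,0],"grip":0.4}]'
python3 - <<'E'
from h import *
im,d,W=look("wrist",["converter","switch"],"w5")
look("top",["switch","converter"])
E
```

```text
clock: 20.65
tool_pos: [0.5095, 0.0018, 0.1147]
tcp_rot: [-0.687, -3.065, 0.0]
force: [0.9, 0.6, -2.0]
width: 0.651
gripper_force: 43.2
clock: 21.15
tool_pos: [0.5356, 0.159, 0.1232]
tcp_rot: [-0.644, -3.075, -0.0]
force: [1.3, 0.2, -2.0]
width: 0.649
gripper_force: 43.3
clock: 21.65
tool_pos: [0.5433, 0.2042, 0.1233]
tcp_rot: [-0.645, -3.074, 0.001]
force: [0.3, 0.1, -2.3]
width: 0.649
gripper_force: 43.3
(array([543.3, 204.2, 123.3,  66.3,  21.6,   0.6,  43.3]), array([-0.001, -0.001, -1.   ]), array([ 0.3,  0.1, -2.3]))
wrist converter 0.8 [324. 254. 154. 237.] [121. 123. 129.] [ 5.3690e+02  2.0760e+02  1.0630e+02  5.6400e+01 -2.3700e+01  1.2340e+02
  2.9439e+04]
wrist switch 0.9 [326. 159. 165. 179.] [31. 32. 33.] [  515.3   217.7   117.5   100.7   -23.7    32.  10601. ]
wrist switch 0.7 [170.   7.  35.  13.] [ 3. 16. 24.] [383.1 167.8  14.3   4.3  66.4  22.5 118. ]
(array([543.8, 204.1, 123.6,  66.3,  21.8,   0.6,  43.3]), array([-0., -0., -1.]), array([-0.2, -0.3, -1.8]))
top switch 0.8 [300. 207.  49.  42.] [25. 32. 37.] [545.1 193.  176.6  76.4 -42.2  32.4 141. ]
top converter 0.59 [290. 218.  26.  18.] [116. 125. 132.] [497.4 198.6  98.8  49.4  60.4 126.7 190. ]
```

View pics/w5.png

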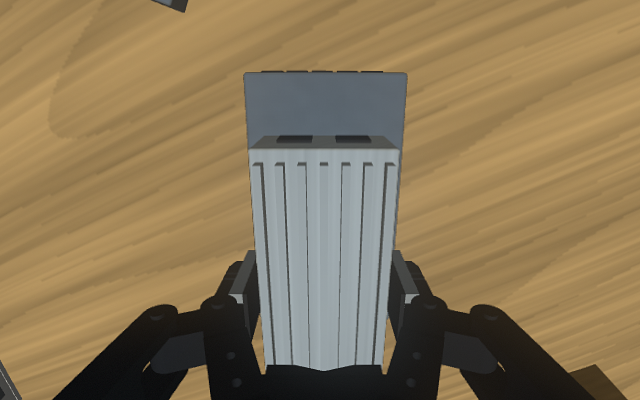

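The wrist view shows the converter at (324,254), lined up over the switch at (326,159); the numbers put it within 1 mm of centre. I'll lower it.

```bash
python3 -m inch '[{"delta_pos":[0.5,0.5,-10],"twist":[0,0,0],"grip":0.4},{"delta_pos":[0.5,0.5,-25],"twist":[0,0,0],"grip":0.4},{"delta_pos":[0.5,0.5,-38],"twist":[0,0,0],"grip":0.4},{"delta_pos":[0.5,0.5,-46],"twist":[0,0,0],"grip":0.4},{"delta_pos":[0.5,0.5,-50],"twist":[0,0,0],"grip":0.4}]'
python3 -m inch '[{"delta_pos":[0,0,-2],"twist":[0,0,0],"grip":0.4},{"delta_pos":[0,0,-3.5],"twist":[0,0,0],"grip":0.4},{"delta_pos":[0,0,-5],"twist":[0,0,0],"grip":0.4},{"delta_pos":[0,0,-5.5],"twist":[0,0,0],"grip":0.4},{"delta_pos":[0,0,-5.5],"twist":[0,0,0],"grip":0.4}]'
python3 -m inch '[{"delta_pos":[0,0,-0.5],"twist":[0,0,0],"grip":0.4},{"delta_pos":[0,0,-0.7],"twist":[0,0,0],"grip":0.4},{"delta_pos":[0,0,-0.7],"twist":[0,0,0],"grip":0.4}]'
```

```text
clock: 22.45
tool_pos: [0.5436, 0.2055, 0.0719]
tcp_rot: [-0.643, -3.073, 0.002]
force: [0.2, 0.3, -3.0]
width: 0.647
gripper_force: 43.3
clock: 22.95
tool_pos: [0.5445, 0.2058, 0.0683]
tcp_rot: [0.644, 3.075, 0.0]
force: [0.3, -0.5, -1.5]
width: 0.649
gripper_force: 43.3
clock: 23.25
tool_pos: [0.5444, 0.2058, 0.0674]
tcp_rot: [0.644, 3.075, 0.0]
force: [-0.3, 0.4, -2.0]
width: 0.648
gripper_force: 43.3
```

```bash
python3 -m inch '[{"delta_pos":[0,0,-0.5],"twist":[0,0,0],"grip":0.4},{"delta_pos":[0,0,-0.7],"twist":[0,0,0],"grip":0.4},{"delta_pos":[0,0,-0.7],"twist":[0,0,0],"grip":0.4}]'
python3 -m inch '[{"delta_pos":[0,0,-0.4],"twist":[0,0,0],"grip":0.4},{"delta_pos":[0,0,-0.4],"twist":[0,0,0],"grip":0.4}]'
```

```text
clock: 23.55
tool_pos: [0.5443, 0.2057, 0.0666]
tcp_rot: [-0.644, -3.075, 0.0]
force: [0.5, 0.0, -1.6]
width: 0.648
gripper_force: 43.3
clock: 23.75
tool_pos: [0.5444, 0.2057, 0.0665]
tcp_rot: [0.644, 3.075, 0.0]
force: [-1.6, -1.0, 2.8]
width: 0.648
gripper_force: 43.7
```

Contact. I'll release, rise clear and check.

```bash
python3 -m inch '[{"delta_pos":[0,0,0.2],"twist":[0,0,0],"grip":0.66},{"delta_pos":[0,0,0.2],"twist":[0,0,0],"grip":0.75},{"delta_pos":[0,0,0.2],"twist":[0,0,0],"grip":0.9},{"delta_pos":[0,0,0.2],"twist":[0,0,0],"grip":1},{"delta_pos":[0,0,0.2],"twist":[0,0,0],"grip":1}]'
python3 -m inch '[{"delta_pos":[0,0,15],"twist":[0,0,0],"grip":1},{"delta_pos":[0,0,50],"twist":[0,0,0],"grip":1},{"delta_pos":[0,0,95],"twist":[0,0,0],"grip":1},{"delta_pos":[0,0,140],"twist":[0,0,0],"grip":1},{"delta_pos":[0,0,180],"twist":[0,0,0],"grip":1}]'
python3 -m inch '[{"delta_pos":[0,0,10],"twist":[0,0,0],"grip":1},{"delta_pos":[0,0,15],"twist":[0,0,0],"grip":1},{"delta_pos":[0,0,15],"twist":[0,0,0],"grip":1},{"delta_pos":[0,0,15],"twist":[0,0,0],"grip":1},{"delta_pos":[0,0,15],"twist":[0,0,0],"grip":1}]'
python3 - <<'E'
from h import *
im,d,W=look("wrist",["converter","switch","injector"],"w6")
im,d,W=look("top",["injector","tray","tester","mug"])
im,d,W=look("scene",["converter","switch","injector"])
E
```

```text
clock: 24.25
tool_pos: [0.5444, 0.2057, 0.0665]
tcp_rot: [-0.644, -3.075, -0.0]
force: [0.2, 0.9, -0.3]
width: 1.003
gripper_force: 0.0
clock: 24.75
tool_pos: [0.5445, 0.2058, 0.25]
tcp_rot: [0.644, 3.073, 0.002]
force: [0.4, 0.9, -0.8]
width: 1.004
gripper_force: 0.0
clock: 25.25
tool_pos: [0.5436, 0.2055, 0.2598]
tcp_rot: [-0.643, -3.073, 0.002]
force: [-0.1, 0.3, -0.4]
width: 0.999
gripper_force: 0.0
(array([543.6, 205.5, 259.8,  66.3,  25.2,   1. ,   0. ]), array([-0.003, -0.001, -1.   ]), array([-0.1,  0.3, -0.4]))
wrist switch 0.9 [325. 157.  98. 166.] [30. 32. 33.] [ 543.4  205.4  180.   100.5  -23.8   31.9 8310. ]
wrist switch 0.62 [204.  20.  82.  41.] [14. 24. 25.] [ 359.9  153.9   80.8   34.    65.4   24.2 1872. ]
wrist injector 0.73 [ 24. 262.  48. 117.] [ 9. 29. 46.] [ 526.3 -224.7  107.3   38.5  -41.1   44.5 1060. ]
(array([544.1, 205.7, 260.7,  66.3,  25.4,   1. ,   0. ]), array([-0.001, -0.   , -1.   ]), array([-0.3,  0.3,  0.9]))
top injector 0.7 [450. 230.  39.  60.] [ 8. 44. 50.] [ 488.2 -241.5  148.6   58.6  -18.6   45.5  944. ]
top tray 0.83 [449. 229.  85.  96.]
[... 179 characters left out ...]
8. 130.  44.  60.] [27. 34. 39.] [ 777.8  -57.6  168.    83.9  -14.    34.4 1374. ]
top mug 0.68 [188. 252.  30.  30.] [ 1. 29. 96.] [400.3 500.6  83.3  80.3  85.6  93.6 172. ]
(array([544.4, 205.8, 261.4,  66.3,  25.7,   1. ,   0. ]), array([-0., -0., -1.]), array([1. , 0.6, 0.1]))
scene converter 0.67 [355. 230.  49.  27.] [37. 68. 74.] [546.4 205.7 117.2  56.8 -23.5  70.1 842. ]
scene switch 0.8 [358. 240.  76.  47.] [ 7. 32. 35.] [ 545.5  204.3  177.4  101.5  -23.6   32.3 1080. ]
scene switch 0.55 [416. 198.  49.  31.] [ 8. 24. 27.] [ 316.4  191.2  134.7   79.5  -45.9   24.1 1033. ]
scene injector 0.75 [286. 132.  48.  29.] [12. 42. 46.] [ 492.5 -238.2  149.    61.4  -17.2   43.4  631. ]
```

View pics/w6.png

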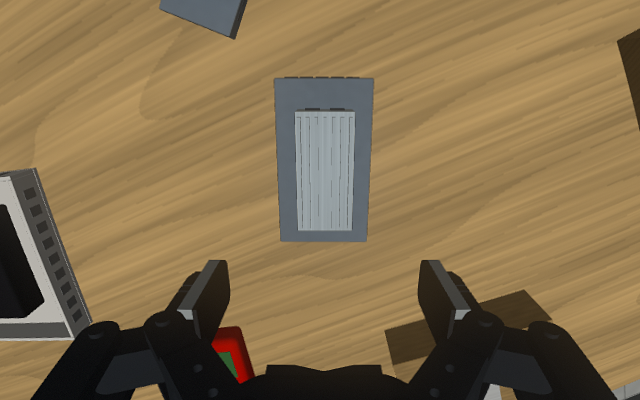

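The wrist view shows the converter at (325,170), centred lengthwise on the switch (325,157). Switch, tray, tester and mug are where they were, so I'm handing in.

```bash
python3 -c "
from plant import workorder; print(workorder.close_job())"
```

```text
the job is handed in; nothing more can be done
None
```

The job is handed in at about 26 s on the robot's clock: the injector lies flat and right way up in the kit tray, the converter is back right way up and lengthwise on the switch, within about 2 mm of centre, and the switch, tester and mug did not move measurably.

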